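# Gauge a hex union nut and sort it

### The arm

A 6-joint arm with a two-finger parallel gripper is mounted at the origin on a cart in front of the work surface, level with it; the furniture and walls round the work are solid. World frame = base frame: x ahead of the robot, y to its left, z up, the work surface at z = 0. Lengths are in m, angles in degrees, forces in N, time in s.
With the tool pointing down it reaches from about 0.3 to 1 m from the base axis. Payload 5.1 kg.
Tool frame: the origin (TCP) lies on the centre line of the jaws, within the pads' length; the fingertips stand 17 mm ahead of it and the grasp point (between the pads) lies 2 mm behind it; z points along the fingers, y is the line along which they close (so a half turn about z gives the same grasp; the last joint's range is limited). The gripper opens to 95 mm and grips with 3 to 60 N. Pads are 20 mm wide; open, the fingers measure 119 mm over their backs; the gripper's body (75 mm by 180 mm) begins 59 mm behind the grasp point.
Start: joints at [-71.482, 7.093, 94.555, -0, 78.352, -4.733], TCP at [0.257, -0.597, 0.203] pointing down, gripper open.
Joint ranges: [-149.61, 149.61], [-58.7, 133.49], [1.44, 155.28], [-77.14, 257.14], [18.33, 153.61], [-166.67, 166.67]. Speed limits (degrees/s): [147.25, 147.25, 180, 180, 180, 180].

### API

Orientations are given as a 3x3 rotation matrix whose columns are the frame's x, y, z axes.
In Python, from station import env, imaging, job, finder gives the robot as it stands.
- The arm moves only by the shell command python3 -m creep 'ROWS' [OPENING]. ROWS is JSON, a list of rows, each a list of 2 entries, a list of its own where there are three numbers: the shift along the world's x, y, z in mm, then the turn about the world's z in degrees. In form: [[[x, y, z], roll], ...]. A call has 1 to 5 rows; each row shifts and turns the commanded pose from where the row before left it; what a row does not reach is not made up. A row lasts 1/12 s, in which the tool goes at most 41.7 mm and 7.16 degrees, less where a joint would pass 70% of its speed; a pose out of reach is approached as far as the arm can. A call is refused whole if a number of a shift passes 41.7 or a number of a turn 7.16, either way. A call with a gripper value outside its range is refused whole. OPENING is the closure, from 0 (fully open) to 1 (shut), set as the call begins (- or left out, the last holds). The fingers move at their own pace and stop on an object; the grip force is fixed at half the most. Time passes only in rows, so rows that do not move let the fingers close. It gives the time, the measured TCP pose, the force, the opening and the grip force at its end, in the units of the state.
- env.read_state(): the state, without advancing time (a new reading comes with each control period).
- imaging.get_image(name): name is "side" or "top" or "wrist"; returns the picture (400x640x3 uint8, red, green, blue); there is no depth.
- imaging.camera_info(name): a dict with "fx", "fy", "cx", "cy" (pixels), "rvec" (rotation vector, rad) and "tvec" (3), from world to camera coordinates, as OpenCV has them. Camera axes: x right, y down, z forward; pixel columns grow to the right and rows downward; lengths in m; the calibration is good to about 2 mm. A picture is of the moment at which its call begins: read the wrist's pose just before it. camera_info takes no time and is no camera call; for the wrist camera it gives the pose at the moment of the call.
- job.hand_in(): hands the job in; it is judged then, once.
Trained networks look in the newest picture that a camera, given by its name, has taken for a name from the list of things; names that differ only in an ending like _2 or _b are one class to them, and where a whole thing is asked for, a point or a joint stands for the part that bears it (a point fixed in the world has none). Each returns a list of dicts, best first, with "p" (0 to 1); they miss things now and then, are a little off and sometimes report something else, mostly with a low value. They report only what shows in the picture. A call takes as long as a camera call. They do not tell look-alikes from the thing itself.
- finder.boxes_of(camera, thing): "at" ([column, row] in pixels, amid what is visible of it).
The state is a dict: "time": time; "joint_positions": joint angles; "dq": joint speeds; "joint_torque": joint torques, N m; "ee_pos": TCP position; "orientation": TCP orientation; "ft_force": force on the tool from outside, world axes, zero at the start; "wrist_torque": the same for the moment, N m; "gripper_width": finger opening in m; "grasp_force": force on a finger pad.
Only numpy, scipy, OpenCV 4.12 (cv2) and the standard library are available. Lean on these libraries where they do the work, as an engineer would, in place of code of your own. Each camera call takes 0.05 s, during which the arm holds its last target. There are 200 camera calls.

### The job

Try the loose brass hex nut on the thread gauge: start it on the stud and turn it gently clockwise until it either seats fully home on the gauge or comes to a firm stop before that, feeling for the stop and never forcing it. Then unscrew it, lift it off and lay it flat in the middle of the round dish if it turned fully home, or of the square tray if it stopped early. Leave the other things on the bench where they stand.

Things in the scene. Friction and masses are not known exactly. Their poses are not given: they have to be found in the camera images.
- nut: Loose brass hex union nut, about 0.12 kg, 46 mm across flats, 30 mm high, lying flat on the bench; flats (grip them) face the nut's +x and every 60 degrees from there. Origin: centre of its underside, z up. The bore (31.6 mm) is open right through, its lower mouth rounded by 3.5 mm.
- lug (a point): One of two opposite thread lugs inside the nut's bore (centre of the one on the nut's +x side, the other on -x): 6 mm wide, 4 mm high, slanted along the thread, middles 10 mm above the nut's underside, inner faces 24 mm apart. A small dark dot on the nut's top face marks each.
- gauge: Fixed thread gauge: 80 x 80 x 14 mm aluminium base, on it a round boss of 45 mm diameter, 20 mm above the bench, and the upright steel stud. Origin: centre of the underside on the stud's axis, z up. It is turned up to 0.5 rad about z. The thread is oiled and turns easily.
- stud_top (a point): Top of the stud's thread on its axis, 44 mm above the bench: the stud is 30 mm in diameter up to here, then a blunt conical nose, 22 mm down to 15 mm wide, rises to 54 mm. A nut let down with its lugs off the slots rests with its underside about 37 mm above the bench.
- slot (a point): Mouth of one of the two open slots in the stud, on the gauge's +x side (the other on -x; dark dashes on the base mark them). The nut's lugs drop in when the nut's x axis lies along the gauge's, either way round, with 0.14 rad play to each side. Straight down the slots the nut goes until its underside is 26.5 mm above the bench, on the collar. The way off is back here and straight up.
- seat (a point): Centre of the boss's top, a stiff spring washer (25 N/mm), 20 mm above the bench. Turned clockwise from the slots the nut sinks 6 mm per rad, with 1.8 mm end play. A good nut seats here after 1.05 rad pressed down, tight at 1.35. A faulty one stops hard, underside at 23.5 mm: 0.47 rad pressed down, tight at about 0.77 rad. Nothing shows which. Tight is 0.1 to 0.2 N m of twist; 0.35 N m is forcing it.
- collar (a joint): Slip collar round the stud on the gauge, a dark steel ring of 41 mm diameter; the nut's underside pushes it down into the boss and it stays where it was pushed (slides with 2 N friction). Value in m: 0 with its top 6.5 mm proud of the boss, about 0.0065 when flush (nut fully home), about 0.003 with a nut that stopped early.
- round_dish: Fixed round grey plastic dish for nuts that turn fully home, outer diameter 96 mm, wall 3 mm thick and 10 mm high, floor top 3 mm above the bench. Origin: centre of the underside.
- square_tray: Fixed square grey plastic tray for nuts that stop early, 96 x 96 mm, wall 3 mm thick and 10 mm high, floor top 3 mm above the bench. Origin: centre of the underside.
- bench_timer: Bystander: upright pocket timer, 59 x 55 x 92 mm, dark, origin centre of the underside.
- tape_roll: Bystander: roll of tape lying flat, 52 mm wide, 19 mm high, origin centre of the underside.
- specimen_cup: Bystander: specimen cup with red screw lid, 63 mm wide, 74 mm high, origin centre of the underside.
There are look-alikes about, which are no part of the job. Of the things shaped like the nut, the brass one is meant.

How it is judged:
By the outcome, as a careful person would: the job done as asked, in the order asked, and still so for the second after the job is handed in, with the robot touching nothing.
It also fails if it takes over 69 s, if anything falls off the work surface, if the arm or the gripper's body presses on something with over 40 N, if the wrist force passes 120 N, or if a joint passes its speed limit or range.

## Working session

There is one attempt and no reset: what is moved stays moved. The work goes in short steps, Python scripts to look and compute and a shell command to move; the robot and the scene stay as the last step left them, time stands still between calls to the robot, and variables do not carry over. Pictures are saved under pics/ and viewed, at most 10 in all, crops included, and the job is handed in when it is done.

```bash
ls; mkdir -p pics
cat > h.py <<'E'
import numpy as np, cv2
from station import env, imaging, job, finder
def ray(cam,px):
    i=imaging.camera_info(cam);R=cv2.Rodrigues(np.array(i["rvec"],float))[0];t=np.array(i["tvec"],float).ravel()
    d=R.T@np.array([(px[0]-i["cx"])/i["fx"],(px[1]-i["cy"])/i["fy"],1.]);return -R.T@t,d
def at(cam,px,z):
    o,d=ray(cam,px);return (o+d*(z-o[2])/d[2]).round(4)
def proj(cam,p):
    i=imaging.camera_info(cam);K=np.array([[i["fx"],0,i["cx"]],[0,i["fy"],i["cy"]],[0,0,1.]])
    return cv2.projectPoints(np.array(p,float).reshape(-1,1,3),np.array(i["rvec"],float),np.array(i["tvec"],float),K,None)[0].reshape(-1,2).round(1)
def save(cam,name,crop=None,s=1):
    im=imaging.get_image(cam)
    if crop: im=im[crop[1]:crop[3],crop[0]:crop[2]]
    cv2.imwrite("pics/"+name,cv2.resize(im[:,:,::-1],None,fx=s,fy=s,interpolation=cv2.INTER_CUBIC))
E
python3 - <<'E'
from h import *
save("top","top0.png");save("side","side0.png")
for c in("top","side"):
  for n,z in(("nut",.03),("gauge",.02),("round_dish",.003),("square_tray",.003)):
    print(c,n,[(round(r["p"],2),np.round(r["at"]).tolist(),at(c,r["at"],z).tolist()) for r in finder.boxes_of(c,n)])
print(env.read_state())
E
```

```text
pics
top nut [(0.85, [240.0, 193.0], [0.5826, 0.3636, 0.03]), (0.78, [216.0, 226.0], [0.507, 0.4166, 0.03]), (0.65, [253.0, 249.0], [0.4546, 0.3297, 0.03]), (0.53, [268.0, 219.0], [0.5234, 0.2968, 0.03])]
top gauge [(0.58, [341.0, 232.0], [0.4942, 0.1313, 0.02])]
top round_dish [(0.95, [289.0, 169.0], [0.6455, 0.2551, 0.003])]
top square_tray [(0.92, [345.0, 166.0], [0.6526, 0.1215, 0.003])]
side nut [(0.95, [323.0, 264.0], [0.4372, 0.344, 0.03]), (0.85, [283.0, 276.0], [0.4868, 0.4317, 0.03]), (0.83, [301.0, 244.0], [0.5224, 0.3163, 0.03]), (0.71, [272.0, 252.0], [0.563, 0.3828, 0.03])]
side gauge [(0.62, [344.0, 221.0], [0.4932, 0.1569, 0.02])]
side round_dish [(0.67, [277.0, 226.0], [0.6452, 0.2685, 0.003])]
side square_tray [(0.63, [308.0, 204.0], [0.6416, 0.1247, 0.003])]
{'time': 0.5, 'joint_positions': array([-7.14834849e+01,  7.09373999e+00,  9.45566638e+01, -7.89533608e-04,
        7.83531461e+01, -4.73447072e+00]), 'dq': array([ 0.10900324, -0.07160594, -0.08998356,  0.07067925,  0.05896259,
        0.04584314]), 'joint_torque': array([-7.03217174e-04, -4.17087686e+01, -3.59801030e+01,  7.72562600e-02,
        4.36818553e-02, -5.35449180e-05]), 'ee_pos': array([ 0.25653445, -0.59720231,  0.20343544]), 'orientation': array([[ 9.18783320e-01,  3.94762220e-01, -3.24735188e-05],
       [ 3.94762221e-01, -9.18783318e-01,  5.44628307e-05],
       [-8.33625939e-06, -6.28588588e-05, -9.99999998e-01]]), 'ft_force': array([ 0.13413319, -0.0339806 , -0.43087361]), 'wrist_torque': array([0.07303679, 0.05576301, 0.02653787]), 'grasp_force': 0.0, 'gripper_width': 0.09514866560845466}
```

View pics/top0.png

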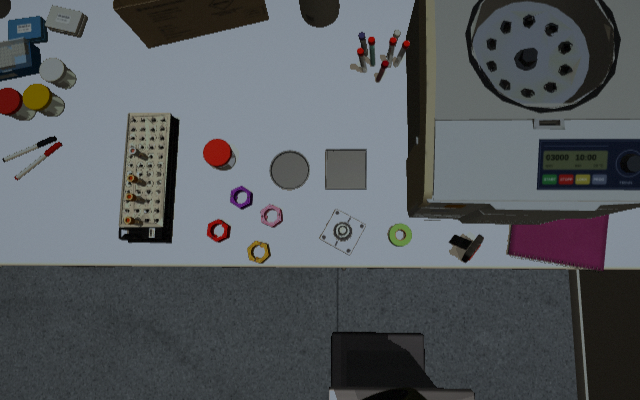

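View pics/side0.png

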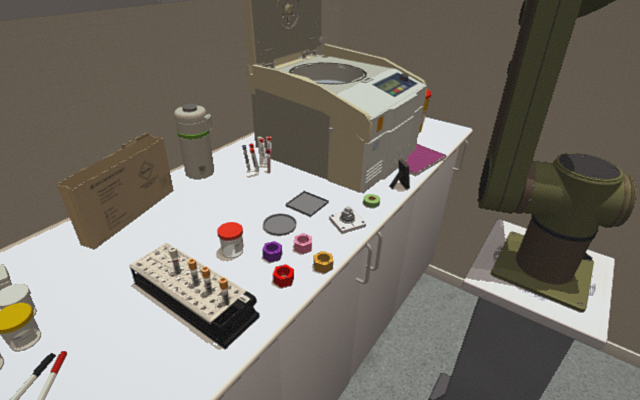

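Candidates (top view): purple (241,197), red (219,231), pink (271,215) and brass/yellow (259,252). I choose the brass one at (259,252). I'll check it in a close crop and measure nut, gauge and tray angles.

Run:
```python
from h import *
save("top","crop1.png",(200,180,370,270),4)
for n,p,z in(("nut",(259,252),.03),("gauge",(343,230.5),.05),("dish",(290,170),.005),("tray",(345.5,169),.005),("cupL",(217,153),.074),("tape",(400,235),.019)): print(n,at("top",p,z))
```

```text
nut [0.4479 0.3159 0.03  ]
gauge [0.4955 0.1261 0.05  ]
dish [0.6426 0.2524 0.005 ]
tray [0.6449 0.1208 0.005 ]
cupL [0.6669 0.4095 0.074 ]
tape [ 0.4884 -0.0032  0.019 ]
```

View pics/crop1.png

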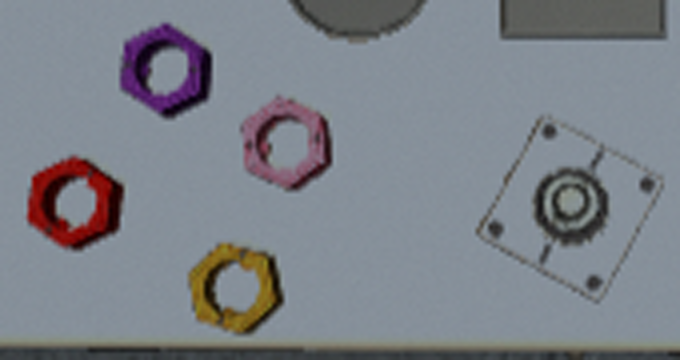

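The crop shows the brass nut at top-image (259,252), with lug dots on a line at about -14°. The gauge dashes put its x axis at about -29°. I'll travel above the nut and turn the jaw line to about 46°.

```bash
python3 -m creep '[[[16,37,4],7],[[16,37,4],7],[[16,37,4],7],[[16,37,4],7],[[16,37,4],7]]' 0.2
python3 -m creep '[[[0,41,0],7],[[0,41,0],7],[[0,41,0],7],[[0,41,0],7],[[0,41,0],7]]'
python3 -m creep '[[[0,41,0],7],[[0,41,0],7],[[0,41,0],7],[[0,41,0],7],[[0,41,0],7]]'
python3 -m creep '[[[12,39,0],7],[[12,39,0],0],[[12,39,0],0],[[12,39,0],0],[[12,39,0],0]]'
python3 -m creep '[[[10,24,0],0],[[10,24,0],0],[[10,24,0],0],[[10,24,0],0],[[10,24,0],0]]'
python3 -m creep '[[[0,0,0],0]]'
python3 - <<'E'
from h import *
s=env.read_state();print(s["ee_pos"],s["orientation"][:,1],s["ft_force"])
save("wrist","w1.png")
print([(r["p"],r["at"],at("wrist",r["at"],.03)) for r in finder.boxes_of("wrist","nut")])
print(proj("wrist",[.4479,.3159,.03]))
E
```

```text
time: 0.97
ee_pos: [0.3369, -0.4106, 0.2237]
orientation: [[0.522, 0.853, 0.0], [0.853, -0.522, -0.0], [0.0, 0.0, -1.0]]
ft_force: [0.8, -0.5, 0.5]
gripper_width: 0.0766
grasp_force: 0.0
time: 1.38
ee_pos: [0.3362, -0.2054, 0.2235]
orientation: [[-0.062, 0.998, 0.001], [0.998, 0.062, -0.0], [-0.0, 0.001, -1.0]]
ft_force: [1.6, 0.3, -0.8]
gripper_width: 0.0757
grasp_force: 0.0
time: 1.8
ee_pos: [0.3361, -0.0005, 0.2239]
orientation: [[-0.623, 0.782, 0.002], [0.782, 0.623, -0.0], [-0.002, 0.002, -1.0]]
ft_force: [1.3, 0.8, 0.6]
gripper_width: 0.0763
grasp_force: 0.0
time: 2.22
ee_pos: [0.3966, 0.1952, 0.2239]
orientation: [[-0.711, 0.703, 0.001], [0.703, 0.711, 0.0], [-0.001, 0.001, -1.0]]
ft_force: [0.9, 0.3, 0.2]
gripper_width: 0.0762
grasp_force: 0.0
time: 2.63
ee_pos: [0.4468, 0.3143, 0.2235]
orientation: [[-0.711, 0.704, 0.0], [0.704, 0.711, 0.0], [-0.0, 0.0, -1.0]]
ft_force: [-0.0, -0.1, 0.2]
gripper_width: 0.0762
grasp_force: 0.0
time: 2.72
ee_pos: [0.4474, 0.3158, 0.2231]
orientation: [[-0.712, 0.702, -0.0], [0.702, 0.712, 0.001], [0.001, 0.001, -1.0]]
ft_force: [-0.6, -0.1, -0.2]
gripper_width: 0.0759
grasp_force: 0.0
[0.44738182 0.3157998  0.22314964] [7.02219592e-01 7.11960085e-01 6.94942276e-04] [-0.61074898 -0.11137375 -0.18104709]
[(0.77, [417.2, 148.1], array([0.5062, 0.4187, 0.03  ])), (0.76, [333.2, 176.7], array([0.4587, 0.3185, 0.03  ])), (0.75, [415.9, 214.5], array([0.5736, 0.3611, 0.03  ])), (0.59, [357.4, 228.8], array([0.5338, 0.2914, 0.03  ]))]
[[325.9 172.3]]
```

View pics/w1.png

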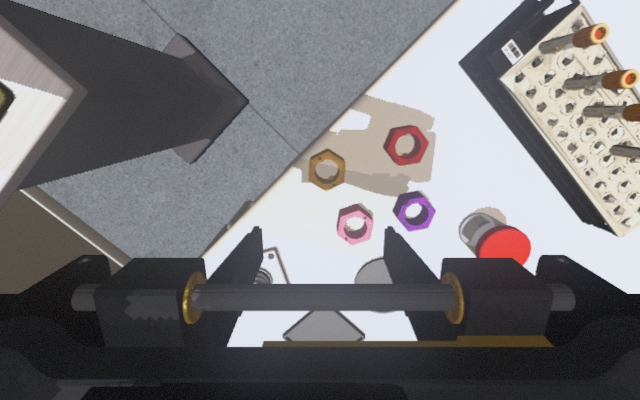

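The wrist view shows the brass nut at (327,169), with red, purple and pink beyond it. I'll fit its outline for angle and centre, and view one enlarged crop.

Run:
```python
from h import *
im=imaging.get_image("wrist"); cv2.imwrite("pics/w2.png",cv2.resize(im[140:200,290:370,::-1],None,fx=8,fy=8,interpolation=cv2.INTER_CUBIC))
hsv=cv2.cvtColor(im,cv2.COLOR_RGB2HSV)
m=cv2.inRange(hsv,(12,110,60),(30,255,255));m[:, :295]=0;m[:,362:]=0;m[:140]=0;m[200:]=0
c=max(cv2.findContours(m,0,cv2.CHAIN_APPROX_NONE)[0],key=cv2.contourArea)
h=cv2.convexHull(c)[:,0]
print(cv2.contourArea(h),h.min(0),h.max(0))
W=np.array([at("wrist",p,.03)[:2] for p in h.astype(float)])
from scipy.optimize import least_squares
# model: projected silhouette of the hex prism
def hexa(x,y,a,z):
    k=a+np.radians(30+60*np.arange(6));R=.023/np.cos(np.pi/6);return np.c_[x+R*np.cos(k),y+R*np.sin(k),np.full(6,z)]
best=None
info=None
def render(v):
    P=proj("wrist",np.r_[hexa(*v,0.),hexa(*v,.03)]).astype(np.float32);H=cv2.convexHull(P)
    return np.array([cv2.pointPolygonTest(H,(float(q[0]),float(q[1])),True) for q in h])
for a0 in(-.5,-.25,0.,.25,.5):
    r=least_squares(lambda v:render(v),(.448,.316,a0),x_scale=(.01,.01,.3),diff_step=(1e-3,1e-3,2e-2))
    print(a0,r.cost,r.x[:2],np.degrees(r.x[2]))
for n in((-14,)): print([proj("wrist",[.448+.02*np.cos(np.radians(t)),.316+.02*np.sin(np.radians(t)),.03])[0] for t in (-14,166)])
```

```text
989.0 [312 150] [346 188]
-0.5 11.224714834936947 [0.44894425 0.3190975 ] -29.623698885905377
-0.25 10.613537819654253 [0.44949532 0.31942151] -31.637849179419977
0.0 8.486399809747665 [0.45016176 0.31963168] 0.0
0.25 11.00828323368804 [0.44975847 0.31951101] 23.771683322159678
0.5 10.683712061991974 [0.44956476 0.31940901] 29.2610808953265
[array([334.2, 185. ]), array([318.3, 158.7])]
```

View pics/w2.png

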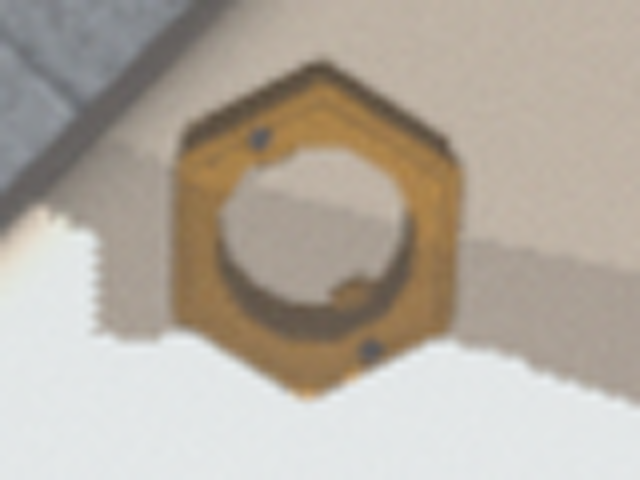

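The crop shows lug dots at (261,139) and (371,350), and the vertical flats are nearly aligned with the jaw line. I'll compute from the dots and top-face corners.

Run:
```python
from h import *
f=lambda p:at("wrist",(290+p[0]/8-.45,140+p[1]/8-.45),.03)[:2]
a,b=f((261,139)),f((371,350));d=b-a
print((a+b)/2,np.hypot(*d),np.degrees(np.arctan2(d[1],d[0])))
C=np.array([f(p) for p in((460,165),(455,325),(308,398),(172,325),(180,165),(320,78))]);c=C.mean(0)
print(c,[(round(np.hypot(*(q-c))*1e3,1),round(float(np.degrees(np.arctan2(*(q-c)[::-1])))%60-30,1)) for q in C])
```

```text
[0.44895 0.3201 ] 0.03868035677188098 -17.451225896287507
[0.44863333 0.32015   ] [(np.float64(26.1), -15.5), (np.float64(26.1), -15.3), (np.float64(25.5), -17.4), (np.float64(26.6), -14.9), (np.float64(25.1), -15.3), (np.float64(26.5), -15.9)]
```

```bash
python3 -m creep '[[[1.5,4,-30],-1.4],[[0,0,-38],0],[[0,0,-38],0],[[0,0,-38],0],[[0,0,-30],0]]'
python3 -m creep '[[[0,0,-18],0],[[0,0,-10],0],[[0,0,0],0]]'
python3 - <<'E'
from h import *
save("wrist","w3.png")
E
python3 -m creep '[[[0,0,0],0],[[0,0,0],0],[[0,0,0],0],[[0,0,0],0],[[0,0,0],0]]' 1
python3 -m creep '[[[0,0,0],0],[[0,0,0],0],[[0,0,0],0]]'
```

```text
time: 3.28
ee_pos: [0.4467, 0.3149, 0.047]
orientation: [[-0.692, 0.722, -0.002], [0.722, 0.692, -0.001], [0.0, -0.002, -1.0]]
ft_force: [0.8, 0.1, -0.9]
gripper_width: 0.0762
grasp_force: 0.0
time: 3.53
ee_pos: [0.4463, 0.3149, 0.0192]
orientation: [[-0.692, 0.722, -0.004], [0.722, 0.692, -0.002], [0.001, -0.004, -1.0]]
ft_force: [0.3, -0.1, 1.0]
gripper_width: 0.076
grasp_force: 0.0
time: 4.0
ee_pos: [0.4486, 0.3171, 0.0224]
orientation: [[-0.693, 0.721, 0.001], [0.721, 0.693, 0.001], [-0.0, 0.002, -1.0]]
ft_force: [0.2, 0.6, -0.9]
gripper_width: 0.0484
grasp_force: 0.0
time: 4.25
ee_pos: [0.448, 0.3168, 0.0214]
orientation: [[-0.693, 0.721, -0.0], [0.721, 0.693, -0.0], [0.0, -0.0, -1.0]]
ft_force: [0.2, -0.4, -0.0]
gripper_width: 0.0282
grasp_force: 0.0
```

```bash
python3 -m creep '[[[0,0,0],0]]' 0.2
python3 - <<'E'
from h import *
a=cv2.imread("pics/w3.png");save("wrist","w4.png");b=cv2.imread("pics/w4.png");c=imaging.get_image("top")[180:270,200:370,::-1]
cv2.imwrite("pics/w34.png",np.vstack([np.hstack([cv2.resize(a,(400,250)),cv2.resize(b,(400,250))]),cv2.resize(c,(660,349))if 0 else cv2.copyMakeBorder(cv2.resize(c,(640,339)),0,0,0,160,0)]))
E
```

```text
time: 4.33
ee_pos: [0.448, 0.3168, 0.0214]
orientation: [[-0.693, 0.721, -0.0], [0.721, 0.693, -0.0], [0.0, -0.0, -1.0]]
ft_force: [0.4, -0.8, -0.6]
gripper_width: 0.0312
grasp_force: 0.0
```

View pics/w34.png

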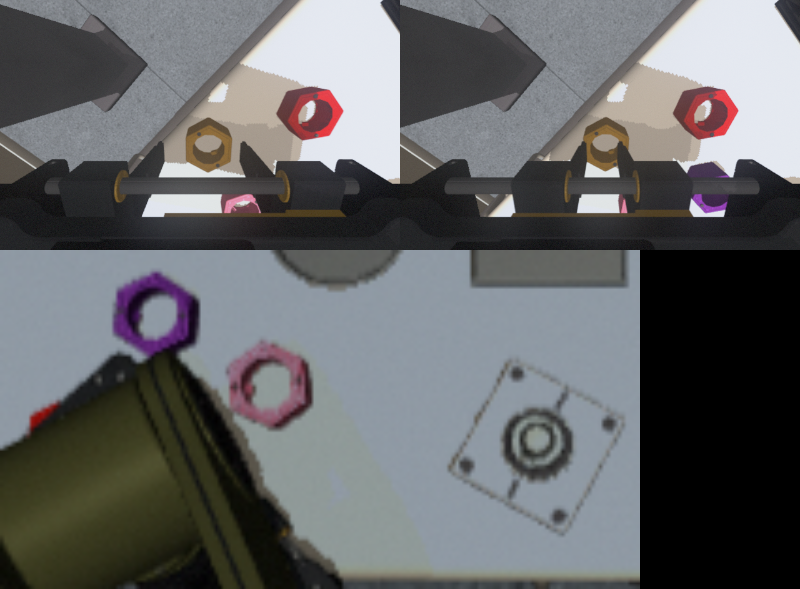

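```bash
python3 -m creep '[[[0,0,0],0],[[0,0,0],0],[[0,0,0],0]]' 0.2
python3 - <<'E'
from h import *
s=env.read_state();p=s["ee_pos"];R=s["orientation"]
print(p,proj("wrist",[p,p+.017*R[:,2],p+R[:,2]*.017+.038*R[:,1],p+R[:,2]*.017-.038*R[:,1],[.449,.32,.03]]),ray("wrist",(320,200)),imaging.camera_info("wrist"))
print([(r["p"],r["at"],at("wrist",r["at"],.02)) for r in finder.boxes_of("wrist","nut")])
save("wrist","w5.png",(180,160,460,340),2.8)
E
```

```text
time: 4.68
ee_pos: [0.4481, 0.3168, 0.0214]
orientation: [[-0.693, 0.721, -0.0], [0.721, 0.693, -0.0], [0.0, -0.0, -1.0]]
ft_force: [0.1, 0.2, -1.2]
gripper_width: 0.0574
grasp_force: 0.0
[0.44805936 0.31676637 0.02140721] [[323.6 235.8]
 [323.5 225.9]
 [376.6 225.9]
 [270.5 225.9]
 [328.2 239. ]] (array([0.39098951, 0.37577625, 0.20213989]), array([ 0.20162907, -0.22506668, -0.95338661])) {'fx': 297.5291775683018, 'fy': 297.5291775683018, 'cx': 322.8632135712922, 'cy': 196.20465780464414, 'rvec': array([-2.65741971, -1.06896791, -0.15724547]), 'tvec': array([-0.54213721, -0.05829786,  0.19398384])}
[(0.64, [498.0, 181.5], array([0.502 , 0.4193, 0.02  ])), (0.6, [322.4, 214.5], array([0.4375, 0.3267, 0.02  ])), (0.56, [490.5, 311.4], array([0.577 , 0.3571, 0.02  ]))]
```

View pics/w5.png

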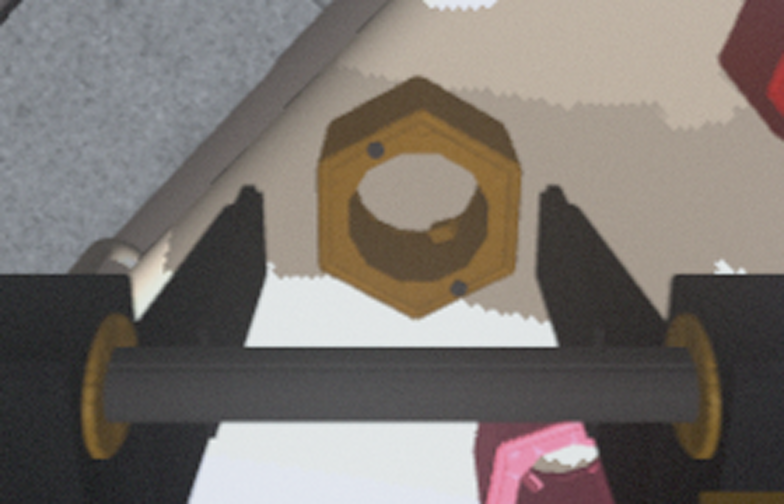

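Fingers shut to 28 mm over the nut with no contact, so the tips seem to be above it. I'll check in the side view, with the expected points marked.

Run:
```python
from h import *
s=env.read_state();p=s["ee_pos"];R=s["orientation"];print(s["gripper_width"],p)
im=imaging.get_image("side")[:,:,::-1].copy()
t=p+.017*R[:,2]
P=proj("side",[t+.038*R[:,1],t-.038*R[:,1],[.449,.32,0],[.449,.32,.03]]);print(P)
x0,y0=int(P[2][0])-60,int(P[2][1])-70
c=cv2.resize(im[y0:y0+100,x0:x0+130],None,fx=6,fy=6,interpolation=cv2.INTER_CUBIC)
for q,k in zip(P,((0,0,255),(0,0,255),(0,255,0),(255,0,0))): cv2.circle(c,(int((q[0]-x0+.5)*6),int((q[1]-y0+.5)*6)),4,k,-1)
cv2.imwrite("pics/s1.png",c)
```

```text
0.06533564478576973 [0.44805161 0.31679165 0.02144099]
[[310.  265. ]
 [340.1 262.3]
 [324.  265.5]
 [324.4 256.4]]
```

View pics/s1.png

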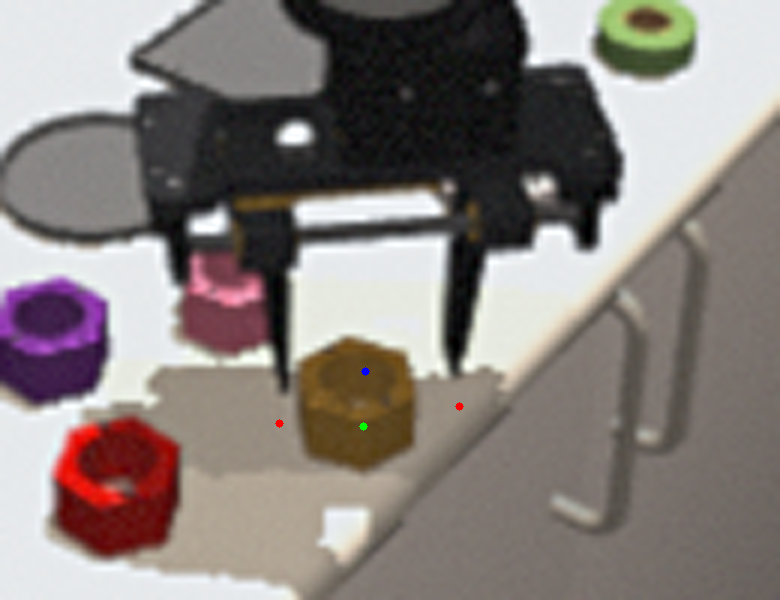

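Run:
```python
from h import *
def tri(a,b):
    (o,d),(q,e)=ray("wrist",a),ray("side",b)
    s=np.linalg.lstsq(np.c_[d,-e],q-o,rcond=None)[0];A,B=o+d*s[0],q+e*s[1];return ((A+B)/2).round(4),np.linalg.norm(A-B).round(4)
print("tips",tri((323.4,226.8),(325.2,258.3)));print("nut top",tri((329.4,235.8),(322.8,257.3)))
```

```text
tips (array([0.442 , 0.3246, 0.0305]), np.float64(0.0025))
nut top (array([0.4505, 0.3218, 0.027 ]), np.float64(0.0032))
```

Triangulation puts the fingertips at about z≈0.031, above the nut top, though x,y agree with the TCP. The tips are roughly 27 mm higher than the data say. I'll centre over the nut and feel downward.

```bash
q(){ grep -E 'ee_pos|ft_f|width'; }
python3 -m creep '[[[1.5,4,0],0],[[0,0,-5],0],[[0,0,-5],0],[[0,0,0],0]]' | q
python3 -m creep '[[[0,0,-3],0],[[0,0,0],0]]' |q
python3 -m creep '[[[0,0,-3],0],[[0,0,0],0]]' |q
```

```text
ee_pos: [0.4486, 0.3203, 0.0099]
ft_force: [-0.7, 0.1, -0.3]
gripper_width: 0.0761
ee_pos: [0.449, 0.3205, 0.0076]
ft_force: [-0.2, -0.3, 0.0]
gripper_width: 0.0762
ee_pos: [0.4493, 0.3206, 0.0049]
ft_force: [-0.4, -0.1, 0.5]
gripper_width: 0.0763
```

```bash
q(){ grep -E 'ee_pos|ft_f'; }
python3 -m creep '[[[0,0,-3],0],[[0,0,0],0]]' | q
python3 -m creep '[[[0,0,-3],0],[[0,0,0],0]]' |q
python3 -m creep '[[[0,0,-2],0],[[0,0,0],0]]' |q
python3 - <<'E'
from h import *
s=env.read_state();p=s["ee_pos"];im=imaging.get_image("wrist")
save("wrist","w6.png",(180,160,460,340),2.8)
E
```

```text
ee_pos: [0.4493, 0.3206, 0.002]
ft_force: [-0.6, -1.1, -0.4]
ee_pos: [0.4493, 0.3206, -0.001]
ft_force: [0.0, -0.4, -0.0]
ee_pos: [0.4494, 0.3207, -0.0029]
ft_force: [-1.2, 0.1, -0.3]
```

View pics/w6.png

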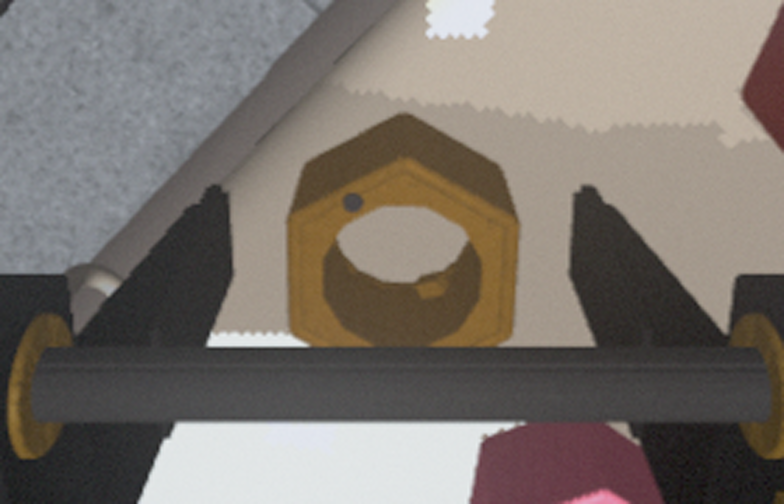

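The nut is centred between the jaws (about 403 in the crop, fingertips at 220 and 585). Going slightly lower, then gripping.

```bash
q(){ grep -E 'time|ee_pos|ft_f|width|grasp'; }
python3 -m creep '[[[0,0,-2],0],[[0,0,0],0]]' | q
python3 -m creep '[[[0,0,0],0],[[0,0,0],0],[[0,0,0],0],[[0,0,0],0],[[0,0,0],0]]' 1 |q
python3 -m creep '[[[0,0,0],0],[[0,0,0],0],[[0,0,0],0]]' |q
```

```text
time: 6.27
ee_pos: [0.4494, 0.3207, -0.0048]
ft_force: [-0.0, -0.9, 0.6]
gripper_width: 0.0762
grasp_force: 0.0
time: 6.68
ee_pos: [0.4496, 0.3208, -0.0045]
ft_force: [-0.1, 0.7, 0.1]
gripper_width: 0.0481
grasp_force: 0.0
time: 6.93
ee_pos: [0.4496, 0.3208, -0.0045]
ft_force: [-0.3, 1.2, -0.1]
gripper_width: 0.0459
grasp_force: 29.9
```

```bash
q(){ grep -E 'time|ee_pos|ft_f|width|grasp|orient'; }
python3 -m creep '[[[0,0,15],0],[[0,0,35],0],[[0,0,40],0],[[2,-10,39],0],[[9,-37,15],-3]]' | q
python3 -m creep '[[[9,-37,16],-3],[[9,-37,16],-3],[[9,-37,16],-3],[[8,-37,16],-1],[[0,0,0],0]]' |q
python3 -m creep '[[[0,0,0],0]]' |q
python3 - <<'E'
from h import *
save("wrist","w7.png",(220,90,420,230),4)
f=lambda p,z:at("top",(200+p[0]/4-.4,180+p[1]/4-.4),z)[:2]
C=np.array([f(p,.014) for p in((545,115),(663,180),(600,302),(477,235))]);print("base",C.mean(0),[np.degrees(np.arctan2(*(C[(i+1)%4]-C[i])[::-1]))for i in range(4)])
a,b=f((597,160),.014),f((545,253),.014);print("dash",(a+b)/2,np.degrees(np.arctan2(*(a-b)[::-1])),"nose",f((570,199),.054))
E
```

```text
time: 7.35
ee_pos: [0.4627, 0.2776, 0.146]
orientation: [[-0.657, 0.754, 0.008], [0.754, 0.657, 0.006], [-0.001, 0.01, -1.0]]
ft_force: [1.2, 0.2, 0.1]
gripper_width: 0.0458
grasp_force: 29.9
time: 7.77
ee_pos: [0.4984, 0.1208, 0.2073]
orientation: [[-0.507, 0.862, 0.007], [0.862, 0.507, -0.002], [-0.005, 0.005, -1.0]]
ft_force: [0.5, 0.5, -0.2]
gripper_width: 0.046
grasp_force: 29.9
time: 7.85
ee_pos: [0.4964, 0.1242, 0.2045]
orientation: [[-0.509, 0.86, 0.002], [0.86, 0.509, 0.001], [-0.001, 0.002, -1.0]]
ft_force: [-0.4, -0.7, -1.5]
gripper_width: 0.0461
grasp_force: 29.9
base [0.4963   0.127725] [np.float64(-118.94001269283942), np.float64(152.55404668571703), np.float64(61.801116226362986), np.float64(-29.11057065467211)]
dash [0.49705 0.12775] -29.03641496333481 nose [0.4977 0.1281]
```

View pics/w7.png

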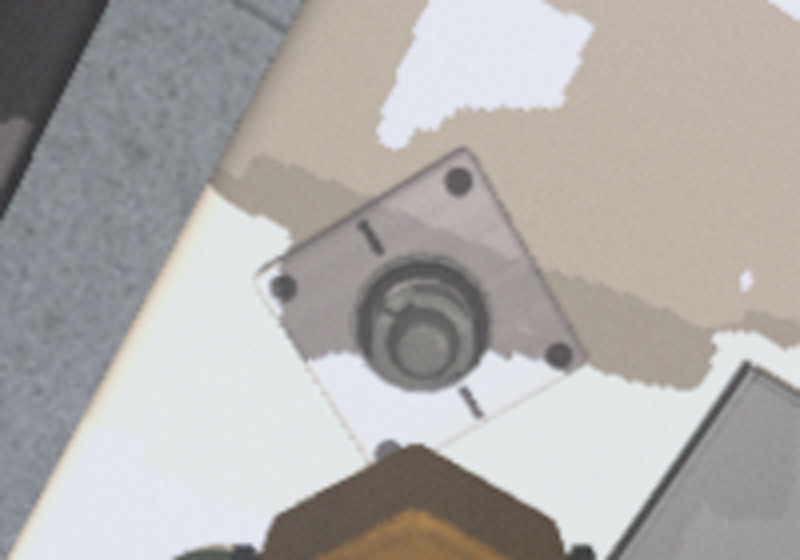

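The wrist view shows the gauge with nose top at (424,345), dashes at (371,237) and (471,402), and the held nut's near top vertex at (415,510) and bottom vertex at (415,447). Computing offsets with the same camera.

Run:
```python
from h import *
f=lambda p,z:at("wrist",(220+p[0]/4-.4,90+p[1]/4-.4),z)[:2]
s=env.read_state();p=s["ee_pos"];R=s["orientation"]
a,b=f((471,402),.014),f((371,237),.014);d=a-b
print("dash",(a+b)/2,np.degrees(np.arctan2(d[1],d[0])))
C=np.array([f(c,.014) for c in((465,150),(585,362),(258,272))]);print("base",(C[1]+C[2])/2,[np.degrees(np.arctan2(*e[::-1])) for e in(C[1]-C[0],C[2]-C[0])])
print("nose",f((424,345),.054))
for v,z in(((415,510),.0345),((415,447),.0045)):
    w=np.array([*f(v,p[2]+z),0]);print("vertex rel tcp tool xy mm",1e3*(R.T@(w-np.array([*p[:2],0])))[:2])
print("tcp",p,"nut x deg",np.degrees(np.arctan2(R[1,1],R[0,1]))-60)
```

```text
dash [0.495  0.1306] -28.38861340943282
base [0.49475 0.1319 ] [np.float64(-28.598563936973267), np.float64(-119.1895585774865)]
nose [0.4945 0.132 ]
vertex rel tcp tool xy mm [26.1590571 -0.1059919]
vertex rel tcp tool xy mm [25.21588242 -0.08546857]
tcp [0.49546949 0.125375   0.2033008 ] nut x deg -29.24116676893095
```

```bash
q(){ grep -E 'time|ee_pos|ft_f|orient'; }
python3 -m creep '[[[-1,6,-35],0.4],[[0,0,-35],0],[[0,0,-25],0],[[0,0,-15],0],[[0,0,0],0]]' | q
python3 -m creep '[[[0,0,0],0],[[0,0,0],0]]' |q
python3 - <<'E'
from h import *
save("wrist","w8.png")
for n in("gauge","nut","stud_top"): print(n,[(round(r["p"],2),np.round(r["at"],1).tolist(),at("wrist",r["at"],.02).tolist()) for r in finder.boxes_of("wrist",n)])
print(env.read_state()["wrist_torque"],proj("wrist",[.4948,.1313,.054]))
E
```

```text
time: 8.32
ee_pos: [0.4897, 0.1326, 0.0873]
orientation: [[-0.521, 0.854, -0.011], [0.854, 0.521, -0.002], [0.005, -0.01, -1.0]]
ft_force: [0.2, 0.5, -2.7]
time: 8.48
ee_pos: [0.4949, 0.1328, 0.0942]
orientation: [[-0.52, 0.854, 0.001], [0.854, 0.52, 0.0], [-0.0, 0.001, -1.0]]
ft_force: [0.5, -0.1, 0.0]
gauge [(0.71, [326.3, 191.3], [0.4935, 0.1416, 0.02])]
nut [(0.92, [331.3, 259.8], [0.5333, 0.0855, 0.02]), (0.56, [562.0, 16.7], [0.5747, 0.3522, 0.02])]
stud_top [(0.63, [321.4, 192.7], [0.4903, 0.1379, 0.02])]
[ 0.0647684  -0.10265153  0.00642511] [[321.9 214.4]]
```

```bash
q(){ grep -E 'ee_pos|ft_f'; }
python3 -m creep '[[[-0.3,-1,-12],0],[[0,0,-12],0],[[0,0,-9],0],[[0,0,0],0],[[0,0,0],0]]' | q
python3 -m creep '[[[0,0,-4],0],[[0,0,-4],0],[[0,0,0],0]]' |q
python3 -m creep '[[[0,0,-3],0],[[0,0,0],0]]' |q
```

```text
ee_pos: [0.4931, 0.1305, 0.0588]
ft_force: [-0.2, 0.6, -0.7]
ee_pos: [0.4939, 0.1307, 0.0518]
ft_force: [0.5, 0.6, -2.3]
ee_pos: [0.4941, 0.1308, 0.0491]
ft_force: [0.1, 0.2, -1.8]
```

```bash
q(){ grep -E 'ee_pos|ft_f'; }
python3 -m creep '[[[0,0,-3],0],[[0,0,0],0]]' | q
python3 -m creep '[[[0,0,-3],0],[[0,0,0],0]]' |q
python3 -m creep '[[[0,0,-2],0],[[0,0,0],0]]' |q
python3 - <<'E'
from h import *
s=env.read_state();print(s["ft_force"],s["wrist_torque"])
E
```

```text
ee_pos: [0.494, 0.1307, 0.046]
ft_force: [-0.2, -0.6, -1.7]
ee_pos: [0.4939, 0.1307, 0.043]
ft_force: [1.2, -0.1, -1.9]
ee_pos: [0.494, 0.1307, 0.0411]
ft_force: [0.0, 0.3, -1.4]
[ 0.03034036  0.3337047  -1.40063786] [-0.00330022 -0.12032335 -0.01684136]
```

```bash
q(){ grep -E 'ee_pos|ft_f'; }
python3 -m creep '[[[0,0,-2],0],[[0,0,0],0]]' | q
python3 -m creep '[[[0,0,-2],0],[[0,0,0],0]]' |q
python3 -m creep '[[[0,0,-1.5],0],[[0,0,0],0]]' |q
```

```text
ee_pos: [0.4942, 0.1308, 0.0392]
ft_force: [-0.2, -0.3, -1.4]
ee_pos: [0.4954, 0.1306, 0.0381]
ft_force: [2.5, -0.8, -0.8]
ee_pos: [0.4961, 0.1303, 0.037]
ft_force: [4.6, -3.4, 1.5]
```

```bash
q(){ grep -E 'ee_pos|ft_f'; }
python3 -m creep '[[[2,-1.5,0],0],[[0,0,0],0]]' | q
python3 -m creep '[[[0,0,-1.5],0],[[0,0,0],0]]' |q
python3 -m creep '[[[0,0,-1.5],0],[[0,0,0],0]]' |q
```

```text
ee_pos: [0.4965, 0.1294, 0.0358]
ft_force: [2.8, -0.3, -0.3]
ee_pos: [0.4965, 0.1295, 0.0341]
ft_force: [3.4, 0.3, -2.6]
ee_pos: [0.4965, 0.1295, 0.0327]
ft_force: [5.5, 0.6, -2.8]
```

```bash
q(){ grep -E 'ee_pos|ft_f'; }
python3 -m creep '[[[1,0,0],0],[[0,0,-1.5],0],[[0,0,0],0]]' | q
python3 -m creep '[[[0,0,-1.5],0],[[0,0,0],0]]' |q
python3 -m creep '[[[0,0,-1.5],0],[[0,0,0],0]]' |q
python3 -m creep '[[[0,0,-1.5],0],[[0,0,0],0]]' |q
```

```text
ee_pos: [0.4966, 0.1293, 0.0308]
ft_force: [2.5, 0.7, -1.7]
ee_pos: [0.4966, 0.1293, 0.0293]
ft_force: [1.4, 0.1, -2.1]
ee_pos: [0.4966, 0.1292, 0.0279]
ft_force: [0.9, 0.0, -1.7]
ee_pos: [0.4967, 0.1292, 0.0264]
ft_force: [-0.1, 0.5, -1.2]
```

```bash
q(){ grep -E 'ee_pos|ft_f'; }
python3 -m creep '[[[0,0,-1.5],0],[[0,0,0],0]]' |q
python3 -m creep '[[[0,0,-1.5],0],[[0,0,0],0]]' |q
python3 -m creep '[[[0,0,-1],0],[[0,0,0],0]]' |q
python3 -m creep '[[[0,0,-0.7],0],[[0,0,0],0]]' |q
python3 - <<'E'
from h import *
s=env.read_state();print(s["time"],s["ft_force"],s["wrist_torque"])
E
```

```text
ee_pos: [0.4968, 0.1292, 0.025]
ft_force: [0.0, 0.5, -1.8]
ee_pos: [0.4969, 0.1293, 0.0236]
ft_force: [0.6, -0.2, -1.5]
ee_pos: [0.4971, 0.1293, 0.0227]
ft_force: [0.3, -0.5, -0.7]
ee_pos: [0.4972, 0.1293, 0.0221]
ft_force: [-1.2, 0.3, -1.7]
12.4333 [-1.16505818  0.26541672 -1.71906977] [ 0.05510348 -0.16245539 -0.03750907]
```

```bash
q(){ grep -E 'ee_pos|ft_f'; }
python3 -m creep '[[[0,0,-0.6],0],[[0,0,0],0]]' |q
python3 -m creep '[[[0,0,-0.6],0],[[0,0,0],0]]' |q
```

```text
ee_pos: [0.4973, 0.1293, 0.0218]
ft_force: [-0.5, -0.1, -0.4]
ee_pos: [0.4975, 0.1293, 0.0216]
ft_force: [-2.1, -0.3, 2.9]
```

```bash
cat > st.py <<'E'
from h import *
s=env.read_state();R=s["orientation"];print("%.2f"%s["time"],"z %.2f"%(1e3*s["ee_pos"][2]),"xy",(1e3*s["ee_pos"][:2]).round(2),"nutdeg %.2f"%(np.degrees(np.arctan2(R[1,1],R[0,1]))-60),"F",s["ft_force"].round(1),"T",s["wrist_torque"].round(3))
E
s(){ python3 st.py; }
python3 -m creep '[[[-0.7,0,0.2],0],[[0,0,0],0]]' >/dev/null; s
python3 -m creep '[[[0,0,-0.2],-4],[[0,0,0],0]]' >/dev/null; s
python3 -m creep '[[[0,0,-0.4],-4],[[0,0,0],0]]' >/dev/null; s
python3 -m creep '[[[0,0,-0.4],-4],[[0,0,0],0]]' >/dev/null; s
```

```text
12.93 z 21.62 xy [497.08 129.33] nutdeg -28.75 F [ 0.6 -0.4  1.6] T [-0.007 -0.21  -0.01 ]
13.10 z 21.33 xy [497.   129.33] nutdeg -32.82 F [0.4 0.6 2.1] T [-0.028 -0.106 -0.038]
13.27 z 20.84 xy [496.9  129.34] nutdeg -36.74 F [0.3 0.9 2.5] T [ 0.    -0.163  0.052]
13.43 z 20.44 xy [496.85 129.38] nutdeg -40.68 F [ 0.2 -0.3  1.2] T [ 0.066 -0.23  -0.042]
```

```bash
s(){ python3 st.py; }
python3 -m creep '[[[0,0,-0.4],-4],[[0,0,0],0]]' >/dev/null; s
python3 -m creep '[[[0,0,-0.4],-4],[[0,0,0],0]]' >/dev/null; s
python3 -m creep '[[[0,0,-0.4],-4],[[0,0,0],0]]' >/dev/null; s
python3 -m creep '[[[0,0,-0.3],-3],[[0,0,0],0]]' >/dev/null; s
```

```text
13.60 z 20.02 xy [496.83 129.39] nutdeg -44.64 F [-0.5  0.8  0.9] T [ 0.067 -0.219 -0.006]
13.77 z 19.60 xy [496.8  129.41] nutdeg -48.61 F [0.6 0.4 0.8] T [ 0.065 -0.239 -0.063]
13.93 z 19.17 xy [496.76 129.38] nutdeg -52.60 F [0.7 0.4 1.4] T [ 0.088 -0.251 -0.004]
14.10 z 18.91 xy [496.76 129.38] nutdeg -55.57 F [0.3 0.1 2. ] T [ 0.041 -0.184 -0.047]
```

```bash
s(){ python3 st.py; }
python3 -m creep '[[[0,0,-0.3],-3],[[0,0,0],0]]' >/dev/null; s
python3 -m creep '[[[0,0,-0.3],-3],[[0,0,0],0]]' >/dev/null; s
python3 -m creep '[[[0,0,-0.2],-2],[[0,0,0],0]]' >/dev/null; s
```

```text
14.27 z 18.81 xy [496.78 129.37] nutdeg -58.58 F [-0.2  0.3  3.4] T [ 0.041 -0.102 -0.058]
14.43 z 18.76 xy [496.93 129.38] nutdeg -61.59 F [-0.5  0.2  4.6] T [-0.014 -0.051 -0.039]
14.60 z 18.72 xy [496.99 129.42] nutdeg -63.55 F [-1.2 -0.1  5.4] T [-0.005  0.097  0.027]
```

```bash
s(){ python3 st.py; }
python3 -m creep '[[[0,0,0.2],-3],[[0,0,0],0]]' >/dev/null; s
python3 -m creep '[[[0,0,0.1],-2.5],[[0,0,0],0]]' >/dev/null; s
python3 -m creep '[[[0,0,0],-2],[[0,0,0],0]]' >/dev/null; s
python3 -m creep '[[[0,0,0],-1],[[0,0,0],0]]' >/dev/null; s
```

```text
14.77 z 18.74 xy [496.93 129.41] nutdeg -66.58 F [-0.8 -0.9  5.2] T [ 0.037  0.048 -0.094]
14.93 z 18.72 xy [496.87 129.39] nutdeg -69.08 F [1.3 0.3 5.6] T [ 0.021  0.028 -0.049]
15.10 z 18.75 xy [496.92 129.38] nutdeg -71.06 F [-0.7  0.5  5.3] T [0.061 0.023 0.008]
15.27 z 18.74 xy [496.89 129.38] nutdeg -72.02 F [-0.7 -0.3  5.9] T [ 0.037 -0.008  0.029]
```

```bash
s(){ python3 st.py; }
python3 -m creep '[[[0,0,0],-1],[[0,0,0],0]]' >/dev/null; s
python3 -m creep '[[[0,0,0],-1],[[0,0,0],0]]' >/dev/null; s
python3 -m creep '[[[0,0,0],-1],[[0,0,0],0]]' >/dev/null; s
python3 -m creep '[[[0,0,0],0]]' >/dev/null; s
```

```text
15.43 z 18.76 xy [496.93 129.37] nutdeg -73.02 F [-0.6  0.2  4.8] T [ 0.044  0.031 -0.029]
15.60 z 18.75 xy [496.99 129.39] nutdeg -74.02 F [0.1 0.7 4.8] T [ 0.027 -0.038  0.051]
15.77 z 18.71 xy [497.06 129.37] nutdeg -75.11 F [1.4 0.4 5.3] T [ 0.04  -0.115  0.088]
15.85 z 18.67 xy [497.03 129.37] nutdeg -75.10 F [-0.3  0.5  4.4] T [ 0.127 -0.11   0.153]
```

```bash
s(){ python3 st.py; }
for i in 1 2 3; do python3 -m creep '[[[0,0,0],0]]' >/dev/null; s; done
```

```text
15.93 z 18.70 xy [497.05 129.37] nutdeg -75.10 F [-0.2 -0.4  5.7] T [ 0.041 -0.074  0.108]
16.02 z 18.66 xy [497.01 129.39] nutdeg -75.10 F [0.7 0.9 5.1] T [-0.001 -0.077  0.099]
16.10 z 18.70 xy [497.04 129.36] nutdeg -75.10 F [-0.5  0.8  5.6] T [ 0.097 -0.044  0.102]
```

```bash
s(){ python3 st.py; }
python3 -m creep '[[[0,0,0],-0.3],[[0,0,0],0]]' >/dev/null; s
for i in 1 2 3; do python3 -m creep '[[[0,0,0],0]]' >/dev/null; s; done
```

```text
16.27 z 18.68 xy [497.05 129.37] nutdeg -75.40 F [-0.2  0.3  5.1] T [ 0.066 -0.124  0.053]
16.35 z 18.68 xy [497.05 129.37] nutdeg -75.39 F [0.4 0.5 5.3] T [ 0.101 -0.154  0.057]
16.43 z 18.69 xy [497.06 129.4 ] nutdeg -75.39 F [0.5 0.9 5.3] T [ 0.066 -0.124  0.113]
16.52 z 18.66 xy [497.02 129.37] nutdeg -75.39 F [0.1 0.8 5. ] T [ 0.037 -0.112  0.149]
```

```bash
s(){ python3 st.py; }
python3 -m creep '[[[0,0,0],-0.4],[[0,0,0],0]]' >/dev/null; s
for i in 1 2 3; do python3 -m creep '[[[0,0,0],0]]' >/dev/null; s; done
```

```text
16.68 z 18.64 xy [497.03 129.38] nutdeg -75.82 F [-0.1 -0.   4.1] T [ 0.129 -0.132  0.134]
16.77 z 18.63 xy [497.02 129.37] nutdeg -75.82 F [0.9 0.8 5.3] T [ 0.143 -0.127  0.145]
16.85 z 18.67 xy [497.06 129.38] nutdeg -75.81 F [-0.1  1.1  5.5] T [ 0.125 -0.112  0.158]
16.93 z 18.62 xy [497.01 129.37] nutdeg -75.82 F [0.6 0.3 4.6] T [ 0.127 -0.157  0.116]
```

It stopped firm: z held at the 23.5 mm height from about 0.5 rad, and twist rose to 0.14 N m at about 0.82 rad. This nut stops early, so it goes in the square tray. Unscrewing.

```bash
s(){ python3 st.py; }
python3 -m creep '[[[0,0,0.35],4],[[0,0,0.35],4],[[0,0,0],0]]' >/dev/null; s
python3 -m creep '[[[0,0,0.35],4],[[0,0,0.35],4],[[0,0,0],0]]' >/dev/null; s
python3 -m creep '[[[0,0,0.35],4],[[0,0,0.35],4],[[0,0,0],0]]' >/dev/null; s
python3 -m creep '[[[0,0,0.35],4],[[0,0,0.35],4],[[0,0,0],0]]' >/dev/null; s
python3 -m creep '[[[0,0,0.35],4],[[0,0,0.35],4],[[0,0,0],0]]' >/dev/null; s
```

```text
17.18 z 18.76 xy [496.51 129.17] nutdeg -67.79 F [0.1 0.6 2.9] T [-0.015 -0.165  0.044]
17.43 z 18.98 xy [496.43 129.15] nutdeg -59.92 F [ 3.8  0.5 -1.3] T [-0.032 -0.575 -0.011]
17.68 z 19.72 xy [496.46 129.15] nutdeg -52.01 F [ 3.4 -1.1 -1.9] T [ 0.012 -0.719  0.042]
17.93 z 20.66 xy [496.54 129.27] nutdeg -44.07 F [ 3.   0.9 -2.6] T [ 0.049 -0.731 -0.091]
18.18 z 21.48 xy [496.59 129.23] nutdeg -36.10 F [ 2.6 -0.2 -2. ] T [-0.054 -0.715  0.033]
```

```bash
s(){ python3 st.py; }
python3 -m creep '[[[0.5,0,0.3],4],[[0,0,0.2],3.3],[[0,0,0],0]]' >/dev/null; s
python3 -m creep '[[[0,0,1.5],0],[[0,0,0],0]]' >/dev/null; s
python3 -m creep '[[[0,0,1.5],0],[[0,0,0],0]]' >/dev/null; s
python3 -m creep '[[[0,0,2],0],[[0,0,0],0]]' >/dev/null; s
```

```text
18.43 z 21.90 xy [496.63 129.3 ] nutdeg -28.84 F [ 1.9  0.4 -1.5] T [ 0.051 -0.538  0.007]
18.60 z 23.66 xy [496.7  129.25] nutdeg -28.83 F [ 1.1 -0.3 -1.2] T [-0.004 -0.432 -0.02 ]
18.77 z 25.30 xy [496.72 129.28] nutdeg -28.73 F [ 1.2 -0.7 -0.6] T [-0.014 -0.298 -0.014]
18.93 z 27.45 xy [496.73 129.34] nutdeg -28.68 F [ 0.3 -0.  -1.9] T [ 0.04  -0.201 -0.011]
```

```bash
s(){ python3 st.py; }
python3 -m creep '[[[0,0,8],0],[[0,0,15],0],[[0,0,30],0],[[0,0,35],0],[[0,0,35],0]]' >/dev/null; s
python3 -m creep '[[[20,-1,20],0],[[35,-2,10],0],[[35,-2,0],0],[[35,-2,0],0],[[21,-1,0],0]]' >/dev/null; s
python3 -m creep '[[[0,0,0],0],[[0,0,0],0]]' >/dev/null; s
python3 - <<'E'
from h import *
save("wrist","w9.png")
for n in("square_tray","round_dish"): print(n,[(round(r["p"],2),np.round(r["at"],1).tolist(),at("wrist",r["at"],.004).tolist()) for r in finder.boxes_of("wrist",n)])
im=cv2.imread("pics/w9.png");c=proj("wrist",[.645,.121,.003])[0];print(c)
# tray segmentation in the wrist picture: grey patch grown from the expected centre
hsv=cv2.cvtColor(im,cv2.COLOR_BGR2GRAY)
def quad(v):
    x,y,a=v;k=a+np.radians(45+90*np.arange(4));return proj("wrist",np.c_[x+.048*2**.5*np.cos(k),y+.048*2**.5*np.sin(k),np.full(4,.010)])
print(quad((.645,.121,0)))
t=cv2.imread("pics/top0.png");g=cv2.cvtColor(t,cv2.COLOR_BGR2GRAY)
print(g[169,318:376].tolist());print(g[142:198,346].tolist())
E
```

```text
19.35 z 151.13 xy [495.51 129.16] nutdeg -28.66 F [ 0.8  0.2 -1.7] T [-0.031 -0.212 -0.014]
19.77 z 181.06 xy [645.25 120.91] nutdeg -28.70 F [-0.4 -1.1 -0.9] T [ 0.012 -0.081 -0.033]
19.93 z 179.80 xy [642.84 121.1 ] nutdeg -28.69 F [-0.6 -0.9 -2.4] T [-0.024 -0.114  0.054]
square_tray [(0.7, [325.5, 171.2], [0.6407, 0.1278, 0.004])]
round_dish [(0.8, [388.5, 76.1], [0.6443, 0.2567, 0.004])]
[325.5 177.4]
[[380.8 165.7]
 [311.7 122.7]
 [271.8 191.5]
 [338.  229.2]]
[140, 143, 142, 142, 141, 141, 139, 77, 99, 90, 90, 90, 89, 91, 91, 90, 89, 90, 91, 91, 90, 91, 90, 92, 91, 92, 89, 90, 92, 91, 92, 92, 90, 90, 92, 91, 92, 91, 92, 91, 93, 93, 89, 91, 92, 91, 91, 53, 85, 142, 141, 144, 142, 141, 143, 143, 141, 143]
[142, 143, 142, 141, 141, 142, 127, 68, 49, 89, 91, 88, 88, 90, 89, 87, 90, 91, 89, 89, 89, 90, 88, 91, 92, 90, 91, 92, 91, 90, 91, 92, 93, 92, 94, 94, 95, 92, 94, 94, 93, 94, 95, 95, 94, 97, 86, 79, 142, 143, 142, 141, 142, 142, 142, 143]
```

```bash
s(){ python3 st.py; }
python3 -m creep '[[[1.2,2.4,-35],0],[[0,0,-38],0],[[0,0,-38],0],[[0,0,-30],0],[[0,0,-18],0]]' >/dev/null; s
python3 -m creep '[[[0,0,-8],0],[[0,0,0],0],[[0,0,0],0]]' >/dev/null; s
python3 -m creep '[[[0,0,-5],0],[[0,0,-3],0],[[0,0,0],0]]' >/dev/null; s
```

```text
20.50 z 17.01 xy [640.09 123.62] nutdeg -28.62 F [-1.1  1.2 -0.6] T [-0.021 -0.098  0.049]
20.75 z 14.43 xy [644.44 123.9 ] nutdeg -28.64 F [-1.   0.2 -0.5] T [ 0.012 -0.182  0.002]
21.00 z 6.10 xy [644.72 123.79] nutdeg -28.65 F [ 0.2 -0.6 -1. ] T [-0.004 -0.083 -0.041]
```

```bash
s(){ python3 st.py; }
python3 -m creep '[[[0,0,-3],0],[[0,0,-2],0],[[0,0,0],0]]' >/dev/null; s
python3 -m creep '[[[0,0,-1.5],0],[[0,0,0],0]]' >/dev/null; s
python3 -m creep '[[[0,0,-1],0],[[0,0,0],0]]' >/dev/null; s
```

```text
21.25 z -0.15 xy [643.97 123.64] nutdeg -28.65 F [ 0.3 -0.2 -1.7] T [ 0.03  -0.158 -0.   ]
21.42 z -1.42 xy [644.25 123.69] nutdeg -28.65 F [-0.1 -0.4 -1.2] T [ 0.018 -0.103  0.024]
21.58 z -1.46 xy [644.45 123.69] nutdeg -28.65 F [-1.  -0.4  2.5] T [-0.078  0.298 -0.042]
```

```bash
s(){ python3 st.py; }
python3 -m creep '[[[0,0,0.4],0],[[0,0,0],0],[[0,0,0],0],[[0,0,0],0]]' 0.37 | tail -2; s
python3 -m creep '[[[0,0,5],0],[[0,0,12],0],[[0,0,25],0],[[0,0,38],0],[[0,0,40],0]]'|tail -2; s
python3 -m creep '[[[-10,0,35],0],[[-20,0,30],0],[[-20,0,0],0],[[0,0,0],0],[[0,0,0],0]]'|tail -2; s
python3 - <<'E'
from h import *
for cam in("wrist","top"):
  im=imaging.get_image(cam);hsv=cv2.cvtColor(im,cv2.COLOR_RGB2HSV);m=cv2.inRange(hsv,(12,110,60),(30,255,255))
  print(cam,proj(cam,[.6444,.1237,.033]),[(cv2.contourArea(c),c[:,0].min(0).tolist(),c[:,0].max(0).tolist()) for c in cv2.findContours(m,0,2)[0] if cv2.contourArea(c)>60])
  for n,z in(("nut",.02),("square_tray",.005)): print(n,[(round(r["p"],2),np.round(r["at"],1).tolist(),at(cam,r["at"],z).tolist()) for r in finder.boxes_of(cam,n)])
E
```

```text
gripper_width: 0.0595
grasp_force: 0.0
21.92 z -1.94 xy [644.3 123.7] nutdeg -28.65 F [ 0.5 -0.2 -1.2] T [ 0.035 -0.146  0.027]
gripper_width: 0.06
grasp_force: 0.0
22.33 z 118.64 xy [643.   123.53] nutdeg -28.65 F [ 2.1 -0.9  0.8] T [ 0.058 -0.202 -0.053]
gripper_width: 0.0602
grasp_force: 0.0
22.75 z 184.62 xy [594.22 123.78] nutdeg -28.64 F [ 0.2  0.  -0.3] T [ 0.015 -0.099 -0.016]
wrist [[359.9 202.5]] [(1576.5, [233, 336], [522, 346]), (119.5, [422, 287], [434, 323]), (229.5, [211, 282], [226, 323]), (1150.0, [340, 181], [378, 221])]
nut [(0.88, [361.9, 206.5], [0.6525, 0.118, 0.02]), (0.87, [357.8, 23.2], [0.5393, 0.2814, 0.02]), (0.71, [197.7, 217.7], [0.4876, 0.0005, 0.02])]
square_tray [(0.7, [353.1, 193.5], [0.6377, 0.1234, 0.005])]
top [[344.2 166.6]] [(8618.0, [332, 217], [429, 399]), (523.0, [321, 187], [386, 210]), (98.5, [576, 175], [589, 183]), (103.0, [310, 156], [318, 203]), (98.5, [304, 155], [311, 204]), (98.0, [381, 139], [391, 180]), (67.0, [352, 130], [374, 138]), (86.0, [317, 130], [351, 142]), (133.5, [387, 128], [399, 191]), (279.0, [315, 105], [373, 124]), (526.0, [22, 84], [49, 109])]
nut [(0.74, [237.4, 197.2], [0.5748, 0.3721, 0.02]), (0.72, [215.4, 231.2], [0.4954, 0.4202, 0.02]), (0.58, [269.1, 213.1], [0.5377, 0.297, 0.02]), (0.38, [219.8, 153.3], [0.6799, 0.4181, 0.02])]
square_tray [(0.43, [329.5, 179.6], [0.6194, 0.1584, 0.005])]
```

```bash
python3 -m creep '[[[-38,-10,5],0],[[-38,-10,5],0],[[-38,-10,5],0],[[-38,-10,5],0],[[-38,-10,5],0]]'|grep ee_
python3 -m creep '[[[0,-40,0],0],[[0,-40,0],0],[[0,-40,0],0],[[0,-40,0],0],[[0,-40,0],0]]'|grep ee_
python3 -m creep '[[[0,-40,0],0],[[0,-40,0],0],[[0,0,0],0],[[0,0,0],0]]'|grep ee_
python3 - <<'E'
from h import *
im=imaging.get_image("top");m=cv2.inRange(cv2.cvtColor(im,cv2.COLOR_RGB2HSV),(12,110,60),(30,255,255))
for c in cv2.findContours(m[130:205,300:390],0,2)[0]:
  if cv2.contourArea(c)>60:
    (x,y),r=cv2.minEnclosingCircle(c);q=(x+300,y+130);print(cv2.contourArea(c),q,r,at("top",q,.033),c[:,0].min(0)+[300,130],c[:,0].max(0)+[300,130])
print("tray",at("top",(345.6,169),.008))
for n in("nut","square_tray"): print(n,[(round(r["p"],2),np.round(r["at"],1).tolist()) for r in finder.boxes_of("top",n)])
g=cv2.cvtColor(im,cv2.COLOR_RGB2GRAY)
print(g[185,318:376].tolist());print(g[142:198,330].tolist())
E
```

```text
ee_pos: [0.4026, 0.0733, 0.2074]
ee_pos: [0.4039, -0.1282, 0.2082]
ee_pos: [0.4039, -0.208, 0.2076]
307.5 (344.79999923706055, 167.0) 11.001917839050293 [0.6435 0.1223 0.033 ] [335 156] [354 178]
tray [0.6442 0.1205 0.008 ]
nut [(0.88, [212.9, 227.2]), (0.85, [268.6, 214.2]), (0.68, [342.6, 163.1]), (0.52, [242.3, 197.5])]
square_tray [(0.74, [346.0, 167.9])]
[145, 144, 144, 146, 145, 143, 142, 54, 70, 93, 96, 93, 94, 93, 95, 95, 95, 96, 96, 94, 96, 93, 94, 96, 95, 97, 95, 96, 95, 96, 95, 96, 96, 96, 96, 98, 96, 95, 96, 97, 95, 97, 98, 97, 97, 98, 96, 63, 107, 143, 144, 144, 147, 144, 145, 145, 145, 144]
[146, 143, 145, 143, 142, 145, 132, 79, 52, 89, 89, 89, 91, 91, 90, 91, 92, 89, 90, 91, 92, 90, 92, 90, 92, 92, 92, 92, 92, 93, 93, 93, 92, 94, 93, 91, 92, 93, 95, 96, 95, 96, 96, 94, 96, 96, 86, 83, 145, 146, 145, 145, 144, 144, 144, 144]
```

The nut lies within about 2 mm of the tray's middle, and the arm is clear.

```bash
python3 -c "
from station import job
print(job.hand_in())"
```

```text
the job is handed in; nothing more can be done
None
```

The brass nut stopped early: it came to a firm stop at about 0.8 rad and 0.14 N m, with its underside about 23.5 mm above the bench. I unscrewed it, laid it flat within about 2 mm of the middle of the square tray, and handed the job in at about 24 s.

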